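# Fetch the spark plug from behind the spray cans

### The job

The spark plug stands in the back of the plywood carrier, boxed in by two spray cans and an orange oil bottle. Take those three out and stand all of them upright in the steel tray at the side, then fetch the plug and seat it upright in any one hole of the dark wooden block, and only then put each can and the bottle back, upright, into the very compartment it came from. Do not knock any of them over.

Things in the scene. Friction and masses are not known exactly. Their poses are not given: they have to be found in the camera images.
- can_red: Spray can with a red cap, a white and red body; round, diameter 56 mm (the cap, from z = 170 up, 54), 217 mm tall, about 0.25 kg. Origin: centre of its underside; z along the can, up. Starts standing in one compartment of the carrier.
- can_green: Spray can with a green cap, a light blue and white body; round, diameter 58 mm (the cap, from z = 180 up, 57), 225 mm tall, about 0.24 kg. Origin: centre of its underside; z up. Starts standing in one compartment of the carrier.
- oil_orange: Orange oil bottle, black cap: 42 mm along its x, 62 along its y, 170 tall; straight sides up to z = 105, then sloping shoulders; cap diameter 27, from z = 146 to 170, fixed and firm enough to lift it by; about 0.24 kg. Origin: centre of its underside; z up. Starts standing in a compartment of the carrier, its x along the carrier's y (within 0.1 rad).
- spark_plug: Pale grey spark plug standing on its thread, 58 mm tall: thread diameter 14 from z = 0 to 14, hexagon 22 wide up to z = 25, insulator about 13 thick up to z = 58; 0.05 kg. Origin: centre of the thread's lower end; z up. Starts in the hole at the back middle of the carrier; grip the insulator.
- carrier: Plywood carrier, fixed, 170 (x) by 250 (y) mm; walls and dividers 6 thick, 45 tall; floor 6. 2 x 3 compartments 76 x 75, centres x = +-41, y = 0, +-81. Origin: centre of underside; +x to its back. Back middle: solid insert, top z = 40, plug hole floor z = 28. Back corners and front middle: cans and bottle, shuffled. Front corners: low tape roll (19 tall), nuts; they stay.
- tray: Empty shallow sheet-steel tray, fixed, left of the carrier: 120 (its x) by 250 mm (its y), rim 19 mm tall, floor 3, walls 3. Origin: centre of the underside; its long axis y points towards the robot's side of the bench, opposite to the carrier's x (within 0.1 rad); z up. The three tall things fit side by side along y, 78 mm apart.
- plug_block: Dark wooden block, fixed, in front of the carrier: 46 (its x) by 110 (its y) by 30 mm tall. Three empty countersunk holes in its top at x = 0, y = -36, 0, +36: diameter 18 mm, 26 at the mouth, 12 deep (floor at z = 18). Origin: centre of the underside; z up. A seated plug stands on the hole's floor, its top 76 mm above the bench.
There are look-alikes about, which are no part of the job. Of the things that look like the spark_plug, the smaller one is meant.

How it is judged:
By the outcome, as a careful person would: the job done as asked, in the order asked, and still so for the second after the job is handed in, with the robot touching nothing.
It also fails if it takes over 122 s, if anything falls off the work surface, if the arm or the gripper's body presses on something with over 40 N, if the wrist force passes 120 N, or if a joint passes its speed limit or range.

### The arm

A 6-joint arm with a two-finger parallel gripper is mounted at the origin on a cart in front of the work surface, level with it; the furniture and walls round the work are solid. World frame = base frame: x ahead of the robot, y to its left, z up, the work surface at z = 0. Lengths are in mm, angles in rad, forces in N, time in s.
With the tool pointing down it reaches from about 250 to 725 mm from the base axis. Payload 4 kg.
Tool frame: the origin (TCP) lies on the centre line of the jaws, within the pads' length; the fingertips stand 14 mm ahead of it and the grasp point (between the pads) lies 5 mm behind it; z points along the fingers, y is the line along which they close (so a half turn about z gives the same grasp; the last joint's range is limited). The gripper opens to 85 mm and grips with 20 to 120 N. Pads are 22 mm wide; open, the fingers measure 114 mm over their backs; the gripper's body (76 mm by 85 mm) begins 54 mm behind the grasp point. The pads swing forward as they close: fully open they stand 13 mm farther back than shut.
Start: joints at [1.293, 0.241, 0.005, 1.335, 0, 1.571], TCP at [137.118, 480.831, 245.306] pointing down, gripper open.
Joint ranges: [-2.72, 2.72], [-1.05, 1.87], [-1.09, 1.28], [-1.99, 2.15], [-1.42, 1.44], [-3.14, 3.14]. Speed limits (rad/s): [2.79, 2.79, 3.14, 3.14, 3.14, 3.14].

### API

Orientations are given as a 3x3 rotation matrix whose columns are the frame's x, y, z axes.
In Python, from bench import bot gives the robot as it stands. Calls block until the motion is done:
- bot.move_pose(position, orientation): joint-space move of the TCP to a pose.
- bot.move_straight(position, speed=150, orientation=None, until_force=None): straight line of the TCP; orientation=None keeps the orientation; speed is the mean speed in mm/s. With until_force (N) it stops when the force on the tool has changed by that much, and returns True; else False.
- bot.movej(angles): joint-space move.
- bot.grip(opening): finger opening in mm; the grip force is fixed at half the most; returns when the fingers have stopped.
- bot.pause(seconds).
- bot.inverse_kinematics(position, orientation): joint angles nearest the present ones, or None.
- bot.camera(name): name is "side" or "top" or "wrist"; returns a dict with "color" (384x512x3 uint8, red, green, blue), "fx", "fy", "cx", "cy" (pixels), "world_to_cam" (4x4, takes a point from world to camera coordinates). Camera axes: x right, y down, z forward; pixel columns grow to the right and rows downward; lengths in mm; the calibration is good to about 2 mm. A picture is of the moment at which its call begins. There is no depth.
A pose or a line that the arm cannot do raises bot.PlanningError and nothing moves.
- bot.finish_job(): hands the job in; it is judged then, once.
Readings, each from a call of its own:
- bot.get_time(): time.
- bot.get_q(): joint angles.
- bot.get_joint_velocities(): joint speeds.
- bot.get_tau(): joint torques, N m.
- bot.get_position(): TCP position.
- bot.get_tcp_rot(): TCP orientation.
- bot.get_ft_force(): force on the tool from outside, world axes, zero at the start.
- bot.get_moment(): the same for the moment, N m.
- bot.get_grip_width(): finger opening in mm.
- bot.get_grip_force(): force on a finger pad.
Only numpy, scipy, OpenCV 4.12 (cv2) and the standard library are available. Lean on these libraries where they do the work, as an engineer would, in place of code of your own. Each camera call takes 0.05 s, during which the arm holds its last target. There are 200 camera calls.

## Working session

There is one attempt and no reset: what is moved stays moved. The work goes in short steps, each a Python script; the robot and the scene stay as the last script left them, time stands still between calls to the robot, and variables do not carry over. Pictures are saved under pics/ and viewed, at most 14 in all, crops included, and the job is handed in when it is done.

```bash
ls; mkdir -p pics; python3 - <<'E'
from bench import bot
import cv2,json,numpy as np
for n in ["top","side"]:
    c=bot.camera(n)
    cv2.imwrite(f"pics/{n}0.png",cv2.resize(c["color"][:,:,::-1],(800,600),interpolation=cv2.INTER_CUBIC))
    np.save(f"{n}0.npy",c,allow_pickle=True)
    print(n,c["fx"],c["fy"],c["cx"],c["cy"],np.round(c["world_to_cam"],3).tolist())
print(bot.get_time())
E
```

```text
pics
top 459.9929143088482 459.9929143088482 254.80111524584325 183.97188045664362 [[0.182, -0.983, -0.002, -272.498], [-0.926, -0.171, -0.337, 477.212], [0.331, 0.063, -0.942, 815.406], [0.0, 0.0, 0.0, 1.0]]
side 470.63514818435794 470.63514818435794 254.9409588543738 194.61922571895235 [[-0.92, -0.39, -0.015, 427.844], [-0.32, 0.777, -0.543, 332.939], [0.224, -0.494, -0.84, 719.01], [0.0, 0.0, 0.0, 1.0]]
0.1
```

View pics/top0.png

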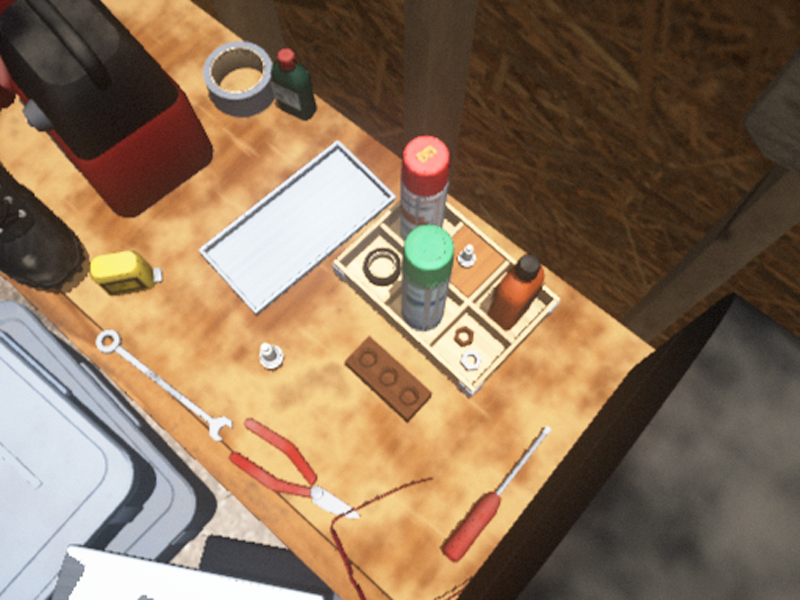

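View pics/side0.png

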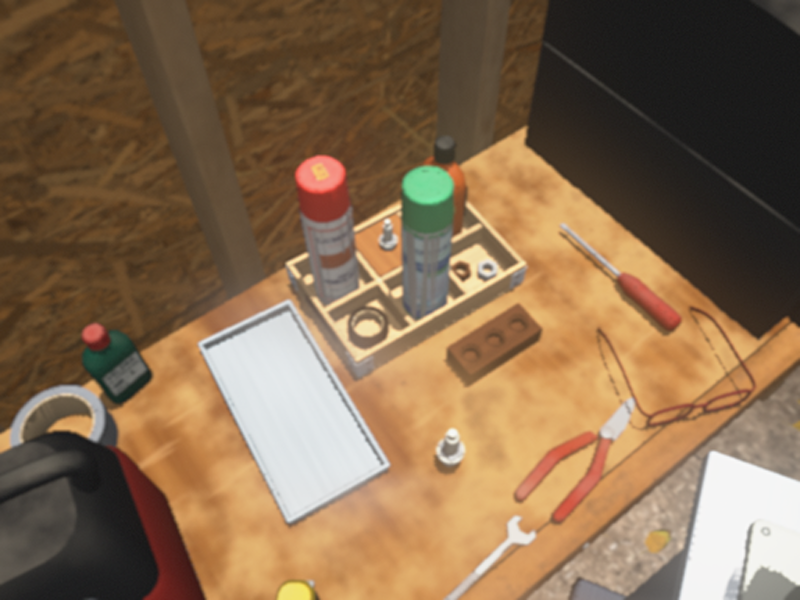

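```bash
cat > h.py <<'E'
import numpy as np,cv2
def ray(c,p):
    T=np.array(c["world_to_cam"]);R=T[:3,:3];o=-R.T@T[:3,3]
    return o,R.T@np.array([(p[0]-c["cx"])/c["fx"],(p[1]-c["cy"])/c["fy"],1])
def plane(c,p,z):
    o,d=ray(c,p);return o+d*(z-o[2])/d[2]
def tri(c1,p1,c2,p2):
    (o1,d1),(o2,d2)=ray(c1,p1),ray(c2,p2)
    A=np.stack([d1,-d2],1);s=np.linalg.lstsq(A,o2-o1,rcond=None)[0]
    a,b=o1+s[0]*d1,o2+s[1]*d2
    return (a+b)/2,np.linalg.norm(a-b)
def load(n): return np.load(n+".npy",allow_pickle=True).item()
E
python3 - <<'E'
from h import *
t,s=load("top0"),load("side0");k=1.5625
f=lambda p:(p[0]/k-.18,p[1]/k-.18)
np.set_printoptions(precision=1,suppress=True)
def show(n,z,a,b):
    x,e=tri(t,f(a),s,f(b)); print(n,"tri",x,"gap %.1f"%e,"pl",plane(t,f(a),z)[:2],plane(s,f(b),z)[:2])
show("green top",225,(429,244),(428,184))
show("red top",217,(426,154),(322,174))
show("bottle top",170,(529,263),(446,145))
show("plug top",86,(467,246),(388,222))
show("bigplug top",60,(266,346),(453,434))
# tray corners (top, side): back-right, back-left, front-left, front-right as seen from robot
for n,a,b in [("br",(395,198),(290,303)),("bl",(338,143),(201,346)),("fl",(201,250),(290,521)),("fr",(257,310),(387,464))]: show("tray "+n,19,a,b)
for n,a,b in [("c left-front",(335,268),(357,358)),("c right-front",(473,382),(524,263)),("c right-back",(559,297),(467,201))]: show(n,45,a,b)
for n,a,b in [("b1",(366,337),(447,353)),("b2",(431,396),(530,306)),("b3",(409,413),(541,328)),("b4",(346,357),(459,375))]: show(n,30,a,b)
for n,a,b in [("h1",(368,358),(469,354)),("h2",(388,377),(493,339)),("h3",(409,396),(517,325))]: show(n,30,a,b)
E
```

```text
green top tri [ 520.3 -213.9  228. ] gap 2.6 pl [ 523.  -213.9] [ 519.9 -215.9]
red top tri [ 631.  -192.   219.8] gap 2.8 pl [ 634.3 -191.9] [ 630.8 -193.6]
bottle top tri [ 542.  -327.1  170.5] gap 3.4 pl [ 544.1 -327.4] [ 540.4 -326.7]
plug top tri [ 587.3 -256.9   87. ] gap 1.8 pl [ 588.7 -257. ] [ 586.7 -257.3]
bigplug top tri [417.2 -33.7  70.2] gap 2.6 pl [420.9 -31.5] [417.  -37.6]
tray br tri [ 677.6 -146.8    7. ] gap 0.5 pl [ 672. -148.] [ 672.2 -140.4]
tray bl tri [749.6 -48.4   8.2] gap 1.2 pl [744.1 -50.6] [743.3 -43.9]
tray fl tri [547.7 101.4  12.2] gap 1.6 pl [546.1  98.8] [545. 103.]
tray fr tri [477.4   3.8  12.4] gap 1.1 pl [476.1   2. ] [475.7   6.2]
c left-front tri [551.1 -90.8  38.6] gap 9.2 pl [544.  -91.6] [554. -89.]
c right-front tri [ 421.5 -292.    46.5] gap 8.4 pl [ 426.1 -292.9] [ 417.6 -291.6]
c right-back tri [ 542.2 -383.8   28.8] gap 40.2 pl [ 557.1 -386.2] [ 518.3 -360.1]
b1 tri [ 464.9 -147.9   21. ] gap 1.0 pl [ 463.  -148.9] [ 462.9 -142.9]
b2 tri [ 397.  -243.6   32. ] gap 9.7 pl [ 402.3 -244.5] [ 392.5 -243.3]
b3 tri [ 373.7 -220.5   27.9] gap 5.8 pl [ 376.2 -221.1] [ 370.8 -218.2]
b4 tri [ 438.6 -127.5   15.7] gap 5.9 pl [ 432.2 -128.9] [ 439.6 -121.1]
h1 tri [ 438.9 -156.2   21.2] gap 1.5 pl [ 436.1 -156.9] [ 438.5 -151.6]
h2 tri [ 419.1 -186.4   21.6] gap 1.7 pl [ 416.4 -186.7] [ 419.  -181.7]
h3 tri [ 399.3 -217.1   20.6] gap 0.3 pl [ 397.3 -217.3] [ 398.7 -211.3]
```

```bash
cat >> h.py <<'E'
np.set_printoptions(precision=2,suppress=True)
A=np.deg2rad(57.5);cy=np.array([np.cos(A),np.sin(A)]);cx=np.array([np.sin(A),-np.cos(A)])
def rot(a=A): return np.array([[-np.sin(a),np.cos(a),0],[np.cos(a),np.sin(a),0],[0,0,-1]])
red,green,bottle,plug=np.array([631,-192.]),np.array([520.5,-214.]),np.array([542,-327.]),np.array([587.5,-257.])
tc=np.array([610.5,-22.]);ty=np.array([-.803,.597])
far,mid,near=tc-84*ty,tc-5*ty,tc+82*ty
hole=np.array([417.7,-184.])
P=lambda xy,z:[float(xy[0]),float(xy[1]),float(z)]
E
python3 - <<'E'
from bench import bot
from h import *
t=load("top0")
print("toolbox foot",plane(t,(130/1.5625,215/1.5625),0),plane(t,(212/1.5625,150/1.5625),40))
print(bot.get_tcp_rot())
for n,xy,z in [("red",red,280),("red",red,191),("green",green,275),("bottle",bottle,262),("plug",plug,67),("plug",plug,150),("far",far,262),("far",far,188),("mid",mid,262),("near",near,262),("hole",hole,57)]:
    for a in (A,A-np.pi):
        q=bot.inverse_kinematics(P(xy,z),rot(a)); print(n,z,round(a,2),None if q is None else np.array(q))
E
```

```text
toolbox foot [586.36 219.59   0.  ] [688.52 116.93  40.  ]
[[-0.96  0.27 -0.  ]
 [ 0.27  0.96 -0.  ]
 [ 0.   -0.   -1.  ]]
red 280 1.0 [-0.3   0.58  0.6   1.59  0.    0.27]
red 280 -2.14 [-0.3   0.58  0.6   1.59  0.   -2.87]
red 191 1.0 [-0.3   0.59  0.39  1.37  0.    0.27]
red 191 -2.14 [-0.3   0.59  0.39  1.37  0.   -2.87]
green 275 1.0 [-0.39  0.36  0.24  1.46  0.    0.18]
green 275 -2.14 [-0.39  0.36  0.24  1.46  0.   -2.96]
bottle 262 1.0 [-0.54  0.51  0.45  1.51  0.    0.02]
bottle 262 -2.14 [-0.54  0.51  0.45  1.51  0.   -3.12]
plug 67 1.0 [-0.41  0.64  0.14  1.07  0.    0.15]
plug 67 -2.14 [-0.41  0.64  0.14  1.07  0.   -2.99]
plug 150 1.0 [-0.41  0.57  0.25  1.25  0.    0.15]
plug 150 -2.14 [-0.41  0.57  0.25  1.25  0.   -2.99]
far 262 1.0 [-0.11  0.63  0.64  1.58  0.    0.46]
far 262 -2.14 [-0.11  0.63  0.64  1.58  0.   -2.68]
far 188 1.0 [-0.11  0.64  0.47  1.4   0.    0.46]
far 188 -2.14 [-0.11  0.64  0.47  1.4   0.   -2.68]
mid 262 1.0 [-0.04  0.47  0.38  1.48  0.    0.53]
mid 262 -2.14 [-0.04  0.47  0.38  1.48  0.   -2.61]
near 262 1.0 [0.05 0.33 0.16 1.41 0.   0.62]
near 262 -2.14 [ 0.05  0.33  0.16  1.41  0.   -2.52]
hole 57 1.0 [-0.41  0.34 -0.41  0.83  0.    0.15]
hole 57 -2.14 [-0.41  0.34 -0.41  0.83  0.   -2.99]
```

```bash
python3 - <<'E'
from bench import bot
from h import *
q=list(bot.get_q()); q[0]=0; q[5]=0.55
bot.movej(q)
bot.move_pose(P(mid,320),rot()); 
c=bot.camera("wrist"); np.save("w1.npy",c,allow_pickle=True); im1=c["color"]
bot.move_pose(P(red,330),rot())
c=bot.camera("wrist"); np.save("w2.npy",c,allow_pickle=True)
cv2.imwrite("pics/w12.png",np.hstack([im1,c["color"]])[:,:,::-1][:, :] if False else cv2.resize(np.hstack([im1,c["color"]])[:,:,::-1],(800,300)))
print(bot.get_time(),np.array(bot.get_position()))
E
```

```text
3.6833 [ 630.48 -191.03  329.98]
```

View pics/w12.png

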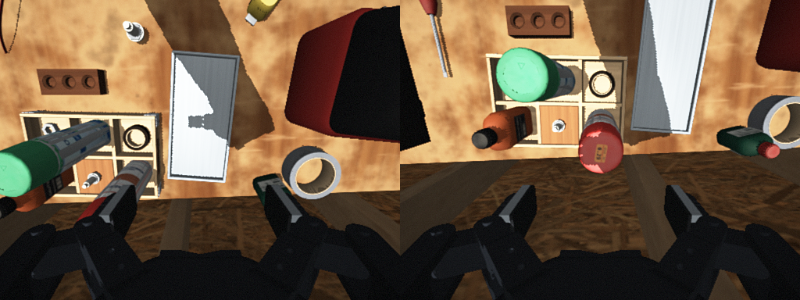

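```bash
python3 - <<'E'
from h import *
a,b=load("w1"),load("w2")
f=lambda p:((p[0]%400)*1.28,p[1]*1.28)
for n,c,p,z in [("red",b,(600,152),223),("green",b,(523,73),231),("bottle",b,(484,139),176),("plug",b,(559,122),86),("plug a",a,(97,176),86),
 ("h b",b,(517.5,21.5),30),("h b",b,(540,21),30),("h b",b,(562,21),30),("h a",a,(54.5,81.5),30),("h a",a,(73,81),30),("h a",a,(91,80.5),30),
 ("tray fl",a,(172,52),19),("fr",a,(238,60),19),("br",a,(226,183),19),("bl",a,(168,179),19),
 ("car rb",b,(628,149),45),("rf",b,(628,58),45),("lf",b,(487,54),45)]:
    print(n,plane(c,f(p),z))
# refine red cap by mask: top outline
im=b["color"];hsv=cv2.cvtColor(im,cv2.COLOR_RGB2HSV)
cv2.imwrite("pics/w2.png",cv2.resize(im[0:256,100:400,::-1],(750,600)) if False else cv2.resize(im[0:240,100:420,::-1],(800,600)))
E
```

```text
red [ 631.03 -192.52  223.  ]
green [ 519.01 -211.5   231.  ]
bottle [ 544.51 -321.08  176.  ]
plug [ 582.8 -245.5   86. ]
plug a [ 585.93 -226.11   86.  ]
h b [ 400.99 -217.47   30.  ]
h b [ 421.58 -183.7    30.  ]
h b [ 442.32 -151.15   30.  ]
h a [ 403.93 -207.81   30.  ]
h a [ 421.49 -178.53   30.  ]
h a [ 438.53 -150.06   30.  ]
tray fl [476.43   2.45  19.  ]
fr [552.64  97.15  19.  ]
br [753.23 -46.74  19.  ]
bl [ 678.64 -146.78   19.  ]
car rb [ 701.58 -171.58   45.  ]
rf [557.06 -86.52  45.  ]
lf [ 418.12 -292.36   45.  ]
```

View pics/w2.png

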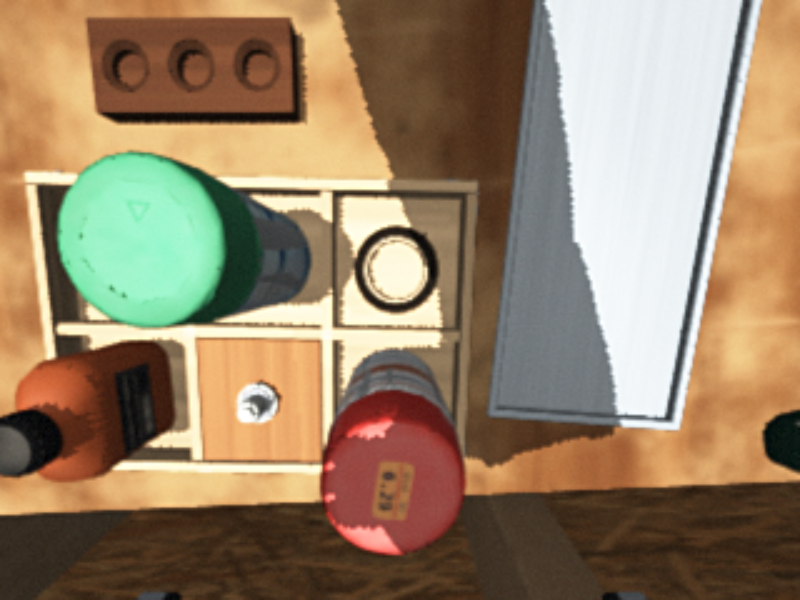

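```bash
python3 - <<'E'
from h import *
b=load("w2")
f=lambda p:(p[0]/2.5+99.8,p[1]/2.5-.2)
for n,p,z in [("red",(392,480),223),("green",(139,240),231),("bottle",(12,445),176),("plug tip",(266,411),86),("hex",(258,403),53),
 ("h3",(126,65),30),("h2",(190,65),30),("h1",(257,65),30),("ins",(197,339),40),("ins",(320,339),40),("ins",(203,461),40),("ins",(324,462),40),
 ("car fl",(477,183),45),("fr",(26,175),45),("bl",(464,470),45)]:
    print(n,plane(b,f(p),z))
E
```

```text
red [ 629.16 -190.7   223.  ]
green [ 519.53 -213.9   231.  ]
bottle [ 542.78 -323.57  176.  ]
plug tip [ 593.69 -248.81   86.  ]
hex [ 589.34 -258.43   53.  ]
h3 [ 399.19 -216.38   30.  ]
h2 [ 418.02 -186.83   30.  ]
h1 [ 437.74 -155.88   30.  ]
ins [ 539.3  -269.94   40.  ]
ins [ 578.49 -208.48   40.  ]
ins [ 601.25 -311.88   40.  ]
ins [ 642.3  -248.75   40.  ]
car fl [554.77 -87.15  45.  ]
fr [ 417.93 -294.27   45.  ]
bl [ 692.18 -177.58   45.  ]
```

```bash
sed -i 's/57.5/56.5/; s/^red,green.*/red,green,bottle,plug=np.array([630.5,-191.5]),np.array([520,-213.8]),np.array([542.5,-325.5]),np.array([588.5,-257.5])\nC=lambda x,y:np.array([556.5,-237.])+x*cx+y*cy/; s/417.7,-184/418,-185.5/' h.py
cat >> h.py <<'E'
GO={"red":188,"green":197,"bottle":153}   # TCP height above the object's base
TZ=264
def pick(bot,n,xy,base,opening):
    g=GO[n]
    bot.grip(opening)
    bot.move_pose(P(xy,TZ+22),rot())
    bot.move_straight(P(xy,base+g),200)
    bot.grip(15)
    w=bot.get_grip_width()
    bot.move_straight(P(xy,TZ),200)
    print(n,"grip",w,bot.get_grip_width(),bot.get_grip_force(),np.array(bot.get_ft_force()),bot.get_time())
def place(bot,n,xy,base,opening):
    g=GO[n]
    bot.move_pose(P(xy,TZ),rot())
    bot.move_straight(P(xy,base+g+12),200)
    hit=bot.move_straight(P(xy,base+g-3),40,until_force=4)
    print(n,"hit",hit,np.array(bot.get_position()),end=" ")
    bot.grip(opening)
    bot.move_straight(P(xy,TZ+22),200)
    print(bot.get_time())
E
python3 - <<'E'
from bench import bot
from h import *
pick(bot,"red",red,6,85)
c=bot.camera("side"); cv2.imwrite("pics/s1.png",c["color"][:,:,::-1])
E
```

```text
Traceback (most recent call last):
  File "h.py", line 20
    hole=np.array([418,-185.5.])
                              ^
SyntaxError: invalid syntax
```

```bash
sed -i 's/185.5\./185.5/' h.py; python3 - <<'E'
from bench import bot
from h import *
pick(bot,"red",red,6,85)
c=bot.camera("side"); cv2.imwrite("pics/s1.png",c["color"][:,:,::-1])
E
```

```text
red grip 51.19119022987825 51.24230558044056 63.11368058086373 [ 0.35  0.04 -4.18] 5.7167
```

View pics/s1.png

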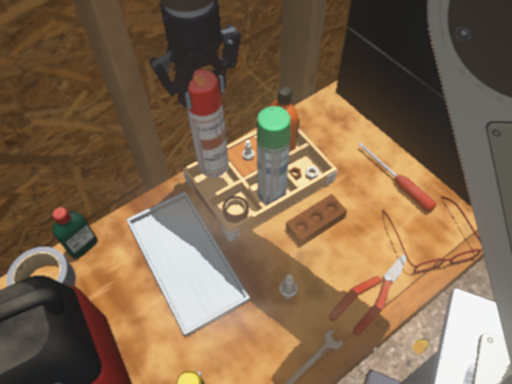

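```bash
python3 - <<'E'
from bench import bot
from h import *
c=bot.camera("side");w=bot.camera("wrist")
p=np.array(bot.get_position());print(p,np.array(bot.get_tcp_rot()))
T=c["world_to_cam"]
for z in (293,264,245):
    v=(T@np.array([p[0],p[1],z,1]))[:3];print(z,c["fx"]*v[0]/v[2]+c["cx"],c["fy"]*v[1]/v[2]+c["cy"])
T=w["world_to_cam"];v=(T@np.array([p[0],p[1],293,1]))[:3];print(w["fx"]*v[0]/v[2]+w["cx"],w["fy"]*v[1]/v[2]+w["cy"])
cv2.imwrite("pics/s2.png",np.hstack([cv2.resize(c["color"][0:192,100:300,::-1],(400,384)),cv2.resize(w["color"],(400,300))[:,:,::-1] if 0 else np.vstack([cv2.resize(w["color"],(400,300))[:,:,::-1],np.zeros((84,400,3),np.uint8)])]))
E
```

```text
[ 629.39 -191.13  261.18] [[-0.83  0.55 -0.  ]
 [ 0.55  0.83  0.  ]
 [ 0.   -0.   -1.  ]]
293 200.84514113906118 77.65465152822448
264 202.93221710662422 91.64916848834245
245 204.22597557349224 100.32423594552823
256.24926789549346 291.69390162313647
```

View pics/s2.png

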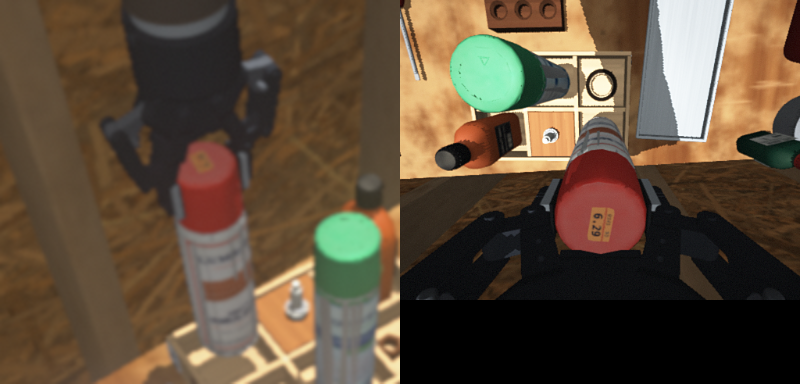

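```bash
python3 - <<'E'
from bench import bot
from h import *
place(bot,"red",far,3,75)
pick(bot,"green",green,6,85)
c=bot.camera("wrist");s=bot.camera("side")
cv2.imwrite("pics/s3.png",np.hstack([cv2.resize(c["color"],(400,300)),cv2.resize(s["color"],(400,300))])[:,:,::-1])
E
```

```text
red hit True [678.94 -73.28 193.6 ] 8.2333
green grip 55.51623011752618 55.37909569498344 63.95038604736328 [-0.12  0.03 -2.86] 10.7667
```

View pics/s3.png

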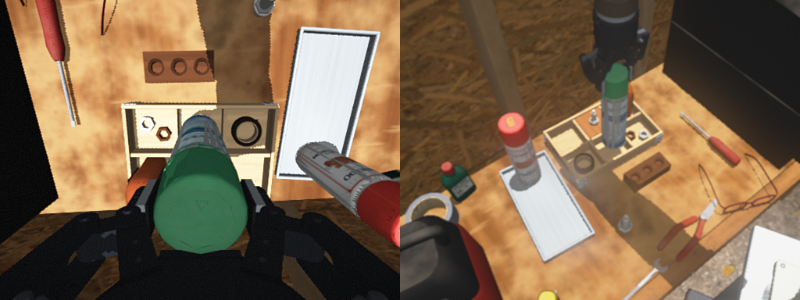

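```bash
python3 - <<'E'
from bench import bot
from h import *
place(bot,"green",mid,3,78)
pick(bot,"bottle",bottle,6,60)
c=bot.camera("wrist");s=bot.camera("side")
cv2.imwrite("pics/s4.png",np.hstack([cv2.resize(c["color"],(400,300)),cv2.resize(s["color"],(400,300))])[:,:,::-1])
E
```

```text
green hit True [615.24 -26.22 201.68] 13.4083
bottle grip 25.321268260456335 24.990830307192134 59.25031900405884 [-0.16 -1.02 -2.56] 16.7833
```

View pics/s4.png

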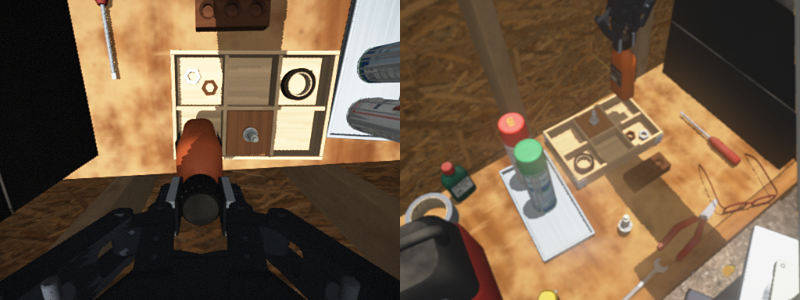

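```bash
python3 - <<'E'
from bench import bot
from h import *
place(bot,"bottle",near,3,60)
s=bot.camera("side")
bot.move_pose(P(plug,190),rot())
c=bot.camera("wrist"); np.save("w3.npy",c,allow_pickle=True); np.save("s3.npy",s,allow_pickle=True)
cv2.imwrite("pics/s5.png",np.hstack([cv2.resize(c["color"],(480,360)),cv2.resize(s["color"][96:288,50:220],(319,360))])[:,:,::-1])
E
```

```text
bottle hit True [546.49  26.88 157.94] 20.425
```

View pics/s5.png

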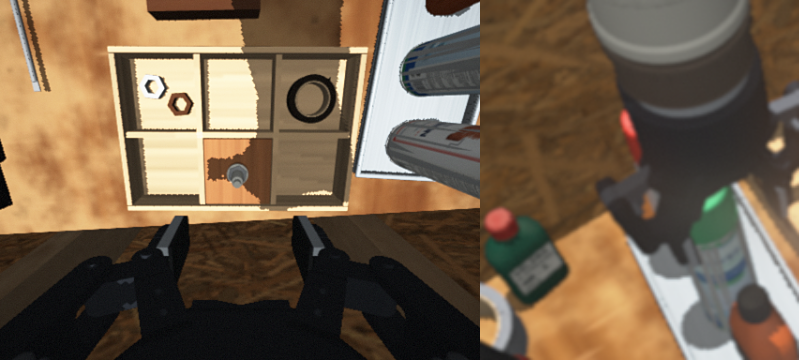

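```bash
python3 - <<'E'
from h import *
b=load("w3")
f=lambda p:(p[0]*1.0667,p[1]*1.0667)
for n,p,z in [("tip",(236.5,183),86),("hex",(237,173),50),("fl",(367,49),45),("fr",(108,50),45),("br",(130,210),45),("bl",(349,208),45)]:
    print(n,plane(b,f(p),z))
print(C(-85,125),C(-85,-125),C(85,-125),C(85,125),plug)
E
```

```text
tip [ 587.93 -259.73   86.  ]
hex [ 587.96 -259.63   50.  ]
fl [555.26 -88.51  45.  ]
fr [ 419.52 -296.01   45.  ]
br [ 558.37 -385.74   45.  ]
bl [ 693.18 -177.22   45.  ]
[554.61 -85.85] [ 416.63 -294.32] [ 558.39 -388.15] [ 696.37 -179.68] [ 588.5 -257.5]
```

```bash
python3 - <<'E'
from bench import bot
from h import *
p=np.array([588,-259.3])
bot.grip(40)
bot.move_straight(P(p,70),150)
bot.grip(5); print(bot.get_grip_width(),bot.get_grip_force(),bot.get_position())
bot.move_straight(P(p,150),150)
bot.move_pose(P(hole,120),rot())
print(bot.get_grip_width(),bot.get_time(),bot.get_position())
c=bot.camera("wrist");s=bot.camera("side");t=bot.camera("top")
for n,k in (("w4",c),("s4",s),("t4",t)): np.save(n+".npy",k,allow_pickle=True)
cv2.imwrite("pics/s6.png",np.hstack([cv2.resize(c["color"],(480,360)),cv2.resize(s["color"][150:290,256:376],(309,360))])[:,:,::-1])
E
```

```text
8.840264722921445 58.673872614162974 [ 588.85 -259.76   71.5 ]
9.06771785550827 24.8083 [ 418.64 -185.76  119.89]
```

View pics/s6.png

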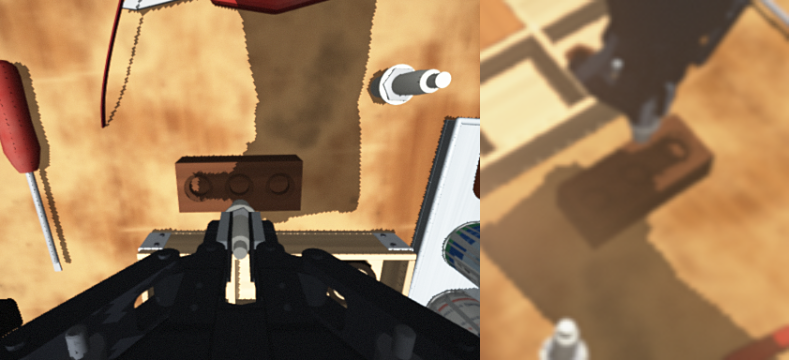

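```bash
python3 - <<'E'
from bench import bot
from h import *
b=load("w4"); f=lambda p:(p[0]*1.0667,p[1]*1.0667)
for n,p,z in [("h3",(198,185),30),("h2",(238.5,184.5),30),("h1",(279.5,184.5),30),("c1",(176,161),30),("c2",(300,160),30),("c3",(180,212),30),("c4",(301,211),30)]: print(n,plane(b,f(p),z))
T=b["world_to_cam"]
for z in (78,92,103,136):
    v=(T@np.array([418.64,-185.76,z,1]))[:3];print(z,(b["fx"]*v[0]/v[2]+b["cx"])/1.0667,(b["fy"]*v[1]/v[2]+b["cy"])/1.0667)
cv2.imwrite("pics/c4.png",cv2.resize(b["color"][150:300,170:370,::-1],(800,600),interpolation=cv2.INTER_CUBIC))
E
```

```text
h3 [ 396.88 -215.8    30.  ]
h2 [ 416.15 -185.85   30.  ]
h1 [ 436.05 -155.79   30.  ]
c1 [ 369.04 -218.8    30.  ]
c2 [ 426.88 -129.81   30.  ]
c3 [ 408.66 -244.56   30.  ]
c4 [ 468.4  -152.55   30.  ]
78 240.20493765407699 207.84031770334838
92 240.22805537625266 216.1660814187103
103 240.24895072301996 223.6914646988078
136 240.33233614071898 253.72242016199294
```

View pics/c4.png

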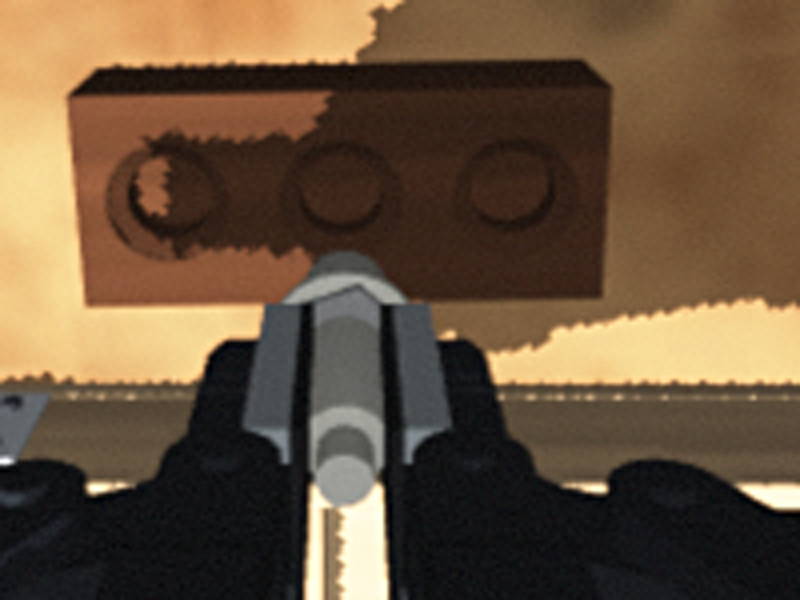

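```bash
python3 - <<'E'
from bench import bot
from h import *
h=np.array([416.9,-185.5])
bot.move_straight(P(h,80),120)
r=bot.move_straight(P(h,58),30,until_force=6)
print(r,bot.get_position(),np.array(bot.get_ft_force()),bot.get_time())
E
```

```text
True [ 416.86 -185.45   61.42] [ 0.31 -0.36  4.31] 26.05
```

```bash
python3 - <<'E'
from bench import bot
from h import *
h=np.array([416.9,-185.5])
bot.grip(40)
bot.move_straight(P(h,180),150)
c=bot.camera("wrist")
q=np.array([near[0],near[1]])
bot.move_pose(P(near-np.array([60,0]),290),rot())
s=bot.camera("side"); w=bot.camera("wrist"); t=bot.camera("top")
np.save("w5.npy",w,allow_pickle=True);np.save("s5.npy",s,allow_pickle=True);np.save("t5.npy",t,allow_pickle=True)
z=lambda i:cv2.resize(i,(400,300))
cv2.imwrite("pics/s7.png",np.vstack([np.hstack([z(c["color"]),z(s["color"])]),np.hstack([z(w["color"]),z(t["color"])])])[:,:,::-1])
print(bot.get_time())
E
```

```text
28.5667
```

View pics/s7.png

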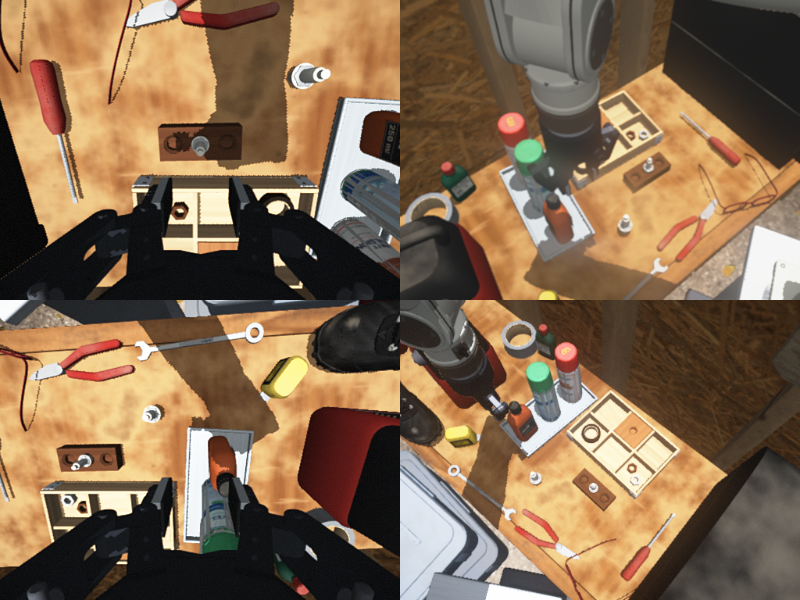

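```bash
python3 - <<'E'
from bench import bot
from h import *
pick(bot,"bottle",near,3,60)
place(bot,"bottle",C(41,-81),6,60)
pick(bot,"green",mid,3,80)
place(bot,"green",C(-41,0),6,80)
bot.move_pose(P(mid,290),rot())
s=bot.camera("side"); w=bot.camera("wrist"); t=bot.camera("top")
z=lambda i:cv2.resize(i,(400,300))
cv2.imwrite("pics/s8.png",np.hstack([z(s["color"]),z(t["color"])])[:,:,::-1])
E
```

```text
bottle grip 25.184969783748755 25.172704840291665 59.01460289955139 [-0.22 -0.7  -3.26] 31.15
bottle hit True [ 547.37 -327.91  160.71] 34.6833
green grip 55.650466415524924 55.54533658059913 63.802775144577026 [-0.53 -0.79 -3.98] 37.5917
green hit True [ 522.99 -215.72  205.02] 40.1083
```

View pics/s8.png

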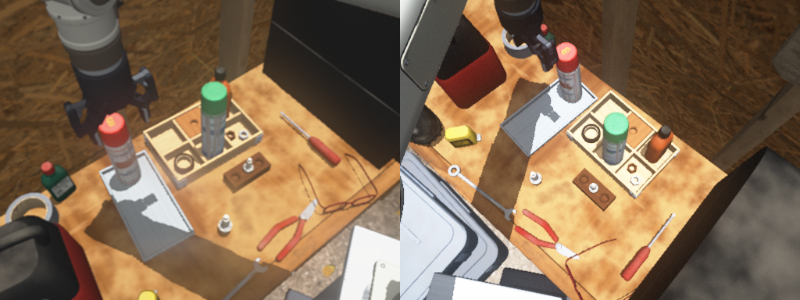

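```bash
python3 - <<'E'
from bench import bot
from h import *
pick(bot,"red",far,3,80)
place(bot,"red",C(41,81),6,80)
bot.move_pose(P(mid,330),rot())
bot.move_pose(P([470,150],330),rot())
s=bot.camera("side"); t=bot.camera("top")
np.save("s9.npy",s,allow_pickle=True);np.save("t9.npy",t,allow_pickle=True)
cv2.imwrite("pics/s9.png",np.hstack([cv2.resize(i,(400,480)) for i in (s["color"][60:300,120:320],t["color"][60:300,200:400])])[:,:,::-1])
print(bot.get_time())
E
```

```text
red grip 51.01611398236676 51.01816257298729 63.06364196483628 [-0.47  0.63 -3.17] 43.25
red hit True [ 637.13 -192.26  197.02] 45.6167
47.3583
```

View pics/s9.png

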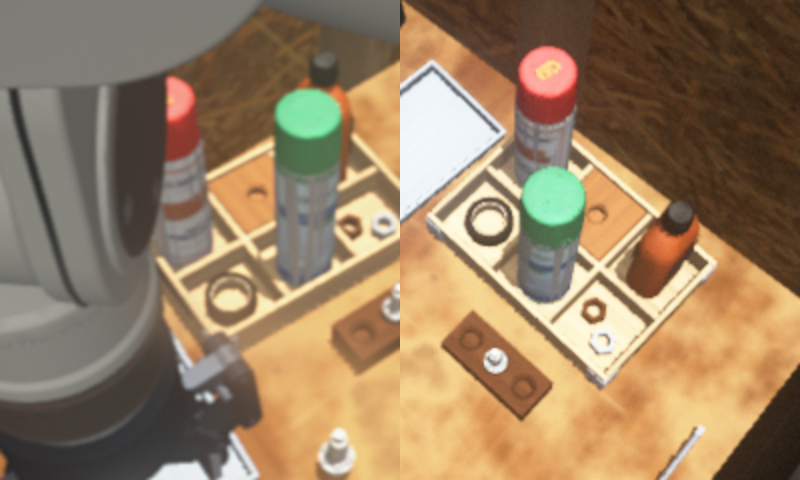

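```bash
python3 - <<'E'
from h import *
t,s=load("t9"),load("s9")
print("red",plane(t,(274,95),223),C(41,81)); print("green",plane(t,(276.5,157.5),231),plane(s,(120+308/2,60+115/2),231),C(-41,0)); print("bottle",plane(t,(340,166.5),176),plane(s,(120+323/2,60+65/2),176),C(41,-81))
from bench import bot
bot.finish_job()
print(bot.get_time())
E
```

```text
red [ 637.91 -193.77  223.  ] [ 635.4  -192.08]
green [ 518.42 -218.    231.  ] [ 517.67 -211.1   231.  ] [ 522.31 -214.37]
bottle [ 545.13 -329.12  176.  ] [ 544.89 -318.75  176.  ] [ 545.98 -327.17]
the job is handed in; nothing more can be done
the job is handed in; nothing more can be done
```

The job is handed in at about 47 s on the robot's clock, in the order asked: the spark plug is seated upright in the block's middle hole, and the last pictures show both cans and the bottle upright in their original compartments; no judging result came back.

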